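# Unload the indexing specimen turntable

## Robot

A 6-joint arm with a two-finger parallel gripper is mounted at the origin on a cart in front of the work surface, level with it; the furniture and walls round the work are solid. World frame = base frame: x ahead of the robot, y to its left, z up, the work surface at z = 0. Lengths are in m, angles in rad, forces in N, time in s.
With the tool pointing down it reaches from about 0.275 to 0.875 m from the base axis. Payload 12.5 kg.
Tool frame: the origin (TCP) lies midway between the tips of the shut fingers; the grasp point (between the pads) lies 19 mm behind it; z points along the fingers, y is the line along which they close (so a half turn about z gives the same grasp; the last joint's range is limited). The gripper opens to 85 mm and grips with 20 to 120 N. Pads are 22 mm wide; open, the fingers measure 114 mm over their backs; the gripper's body (76 mm by 85 mm) begins 54 mm behind the grasp point. The pads swing forward as they close: fully open they stand 13 mm farther back than shut.
Start: joints at [-1.342, 0.351, 1.652, -0, 1.139, -0.085], TCP at [0.17, -0.523, 0.231] pointing down, gripper open.
Joint ranges: [-2.75, 2.75], [-0.79, 2.1], [0.01, 2.65], [-1.57, 4.71], [0.07, 3.14], [-2.87, 2.87]. Speed limits (rad/s): [2.22, 2.22, 2.79, 3.14, 3.14, 3.14].

## Interface

Orientations are given as a 3x3 rotation matrix whose columns are the frame's x, y, z axes.
In Python, from workcell import robot gives the robot as it stands. The module is installed in compiled form; this text tells all that it offers.
- The arm moves only by the tool carry_out, never from a script. Its argument "rows" is a list of rows, each a list of 3 entries, a list of its own where there are three numbers: the turn, a rotation vector about the tool's x, y, z in units of 8 degrees (1.0 is 8 degrees), then the shift along the tool's x, y, z in units of 25 mm (1.0 is 25 mm), then the finger opening in mm, from 0 to 85.4. In form: [[[wx, wy, wz], [x, y, z], gripper], ...]. A call has 1 to 10 rows; each row is the pose to reach, as a shift and turn from the pose commanded when the call began, along the tool's axes at that moment; what a row does not reach only later rows make up. A row lasts 1/10 s, in which the tool goes at most 50 mm and 8.59 degrees, less where a joint would pass 70% of its speed; a pose out of reach is approached as far as the arm can. A call with a gripper value outside its range is refused whole. The fingers move at their own pace and stop on an object; "force" is the grip in N (left out, the last holds). Time passes only in rows, so rows that repeat a pose let the fingers close. It gives the time, the measured TCP pose, the force and the opening at its end, in the units of the state.
- robot.read_state(): the state, without advancing time (a new reading comes with each control period).
- robot.grab_frame(name): name is "scene" or "top" or "wrist"; returns the picture (384x512x3 uint8, blue, green, red); there is no depth.
- robot.camera_params(name): a dict with "intrinsics" (3x3 intrinsics, pixels), "k1" (the pictures are not rectified: a ray, as slopes to the right and down, at radius r is drawn at 1 + k1 r^2 times it, then the intrinsics apply), "origin" and "orientation" of the camera in the world; the wrist camera has in their place "hand_eye" (4x4, takes a point from camera to tool coordinates, whose origin is the TCP and whose axes are the flange's). Camera axes: x right, y down, z forward; pixel columns grow to the right and rows downward; lengths in m; the calibration is good to about 2 mm. A picture is of the moment at which its call begins: read the wrist's pose just before it. camera_params takes no time and is no camera call.
- robot.job_done(): hands the job in, once; it reports no verdict.
Trained networks look in the newest picture that a camera, given by its name, has taken for a name from the list of things; names that differ only in an ending like _2 or _b are one class to them, and where a whole thing is asked for, a point or a joint stands for the part that bears it (a point fixed in the world has none). Each returns a list of dicts, best first, with "score" (0 to 1); they miss things now and then, are a little off and sometimes report something else, mostly with a low value. They report only what shows in the picture. A call takes as long as a camera call.
- robot.look_for(camera, target): "centre" ([x, y, z] in m, in world coordinates, good to about 4 mm: the middle of the surface that is visible of it).
- robot.place_of(camera, target): "centre" ([x, y, z] in m, in world coordinates, good to about 4 mm: a listed point, or the origin of a listed thing).
The state is a dict: "time_s": time; "joint_pos": joint angles; "joint_velocities": joint speeds; "joint_efforts": joint torques, N m; "tcp_pos": TCP position; "tcp_rot": TCP orientation; "wrist_force": force on the tool from outside, world axes, zero at the start; "wrist_torque": the same for the moment, N m; "finger_gap": finger opening in m.
Only numpy, scipy, OpenCV 4.12 (cv2) and the standard library are available. Lean on these libraries where they do the work, as an engineer would, in place of code of your own. Each camera call takes 0.05 s, during which the arm holds its last target. There are 200 camera calls.

## Task

Unload the indexing turntable: put every specimen carrier that is on it into the wide card tray on the right. For each one pull the red index ring up, swing the table round until the carrier stands in the gap of the keeper rim, let the pin drop into that notch, and pull the carrier straight up out of its spring catch. Finally turn the empty table back to the red-marked home notch and let the pin lock it there; do not knock over or push away the vials, glue bottle, petri dish and loupe.

Things in the scene. Friction and masses are not known exactly. Their poses are not given: they have to be found in the camera images.
- carousel: fixed base of the turntable, a grey round plate 290 mm across. Origin on the vertical turning axis at bench level; x points from the axis straight away from the rim's gap (roughly away from the robot), z up. Its aluminium keeper rim (radius 90 to 105 mm, z=38 to 44 mm) overhangs the outer foot of each carrier and holds it down everywhere except in the gap
- gap (a point): middle of the gap in the keeper rim (+-0.27 rad wide): 75 mm from the axis in the carousel's -x direction, at the table's top, z=28 mm. Only a carrier standing here, within about 0.1 rad, can be lifted off
- home_notch (a point): the home notch, marked red: the middle one of five radial slots in the steel index arc (radius 113 to 137 mm, top z=26 mm) round the far half of the base, 125 mm from the axis in the carousel's +x direction. The other slots, 45 deg apart, have white dots
- hub_top (a point): top of the aluminium hub on the turning axis, 48 mm across, z=48 mm
- table (a joint): angle (rad) of the black table, 194 mm across, about the carousel's axis; counterclockwise from above is positive; 0 is home, where it starts locked. Notches at -1.571, -0.785, 0, 0.785, 1.571; range +-1.66. It turns with little friction (about 0.1 N m) and stays where it is left
- plunger (a joint): lift (m) of the sprung index pin: 0 fully home in a notch (table locked, 0.01 rad of play), 0.012 when resting on the index arc between notches, stop at 0.018. Lift it 0.013 or more to turn the table; its spring pulls down with 6 N at 0, 10 N at the stop. It rides on the table: hold it up while swinging it round the axis. Let go within 0.01 rad of a notch it drops in
- pull_ring (a point): centre of the red pull ring on the plunger, 125 mm from the axis in the direction (carousel yaw + joint table), z=108 mm when down. The ring stands upright, 35 mm across, 9 mm thick; its plane holds the vertical and the radial direction: pinch it with the fingers closing tangentially, and let the fingers turn with the table. The bushing under it ends at z=83 mm
- tray: wide, loose card tray, 150 (x) by 225 (y) by 28 mm, walls and floor 2 to 3 mm thick, to the right of the turntable. Origin at the centre of its underside; 0.3 to 0.5 kg, can be pushed about
- petri: clear petri dish, 60 mm across, 12 mm high, on the bench at the front; leave alone. Origin at its underside
- vial_a: white-capped vial 20x20x52 mm standing behind the tray; leave alone. Origin at its underside
- vial_c: black-capped vial 23x23x58 mm standing behind the tray; leave alone. Origin at its underside
- glue: white glue bottle 37x37x88 mm standing left of the turntable; leave alone. Origin at its underside
- loupe: black loupe 35x35x18 mm at the front left; leave alone. Origin at its underside
- carrier_a: specimen carrier (may be absent). Saddle foot, green, 38 (x) by 28 (y) by 29 mm high, straddling a rail on the table; square aluminium post 16x16 mm from z=29 to 62 mm; on it a brown rock up to 20 (x) by 25 (y) mm, top at 76 mm. Pinch the post across x from above. 0.07 to 0.14 kg. Origin at the middle of its underside, z up. It stands in the gap when joint table is -1.571 (-90 deg)
- carrier_b: specimen carrier (may be absent). Like carrier_a. At the start each carrier's x points radially outward from the axis, 75 mm from it, underside 28 mm above the bench. Origin at the middle of its underside, z up. It stands in the gap when joint table is -0.785 (-45 deg)
- carrier_c: specimen carrier (may be absent). Like carrier_a. A sprung brass roller on the hub side holds each carrier down by its inner foot: a pull of 10 to 15 N straight up frees it, and 25 mm up it is clear of the rail. Origin at the middle of its underside, z up. It stands in the gap when joint table is +0.785 (+45 deg)
- carrier_d: specimen carrier (may be absent). Like carrier_a. Origin at the middle of its underside, z up. It stands in the gap when joint table is +1.571 (+90 deg)

How it is judged:
At the end, for the whole second after the job is handed in: every carrier present lies or stands inside the tray (origin within 73 mm along x and 110 mm along y of the tray's centre, less than 50 mm above its underside) at rest, and the table is within 0.06 rad of home with the plunger down to less than 3 mm (x of carrier_a in the frame of tray between -0.073 and 0.073 m and y of carrier_a in the frame of tray between -0.11 and 0.11 m and z of carrier_a in the frame of tray between -0.01 and 0.05 m and linear speed of each of carrier_a, carrier_b, carrier_c, carrier_d below 0.03 m/s and x of carrier_b in the frame of tray between -0.073 and 0.073 m and y of carrier_b in the frame of tray between -0.11 and 0.11 m and z of carrier_b in the frame of tray between -0.01 and 0.05 m and x of carrier_c in the frame of tray between -0.073 and 0.073 m and y of carrier_c in the frame of tray between -0.11 and 0.11 m and z of carrier_c in the frame of tray between -0.01 and 0.05 m and x of carrier_d in the frame of tray between -0.073 and 0.073 m and y of carrier_d in the frame of tray between -0.11 and 0.11 m and z of carrier_d in the frame of tray between -0.01 and 0.05 m and value of joint table between -0.06 and 0.06 rad and value of joint plunger below 0.003 m); the robot touches nothing.
It fails at once if a vial, the glue bottle, the petri dish or the loupe is knocked over or pushed more than 4 cm (distance of any of vial_a, vial_c, glue, petri, loupe from where it was at the start of the episode above 0.04 m or angle between any of vial_a, vial_c, glue's own z axis and vertical above 0.6 rad).
Of carrier_a, carrier_b, carrier_c, carrier_d only 3 to 4 are there at a start; the rules pass over those that are not, and their reading is None.
At some moment in a run one of tray may be knocked a few centimetres aside while the robot is not near it.
Once in a run the grip may slacken for a moment while it holds something.
It also fails if it takes over 210 s, if anything falls off the work surface, if the arm or the gripper's body presses on something with over 40 N, if the wrist force passes 120 N, or if a joint passes its speed limit or range.

## Working session

There is one attempt and no reset: what is moved stays moved. The work goes in short steps, Python scripts to look and compute and a tool call to move; the robot and the scene stay as the last step left them, time stands still between calls to the robot, and variables do not carry over. Pictures are saved under pics/ and viewed, on a budget of 14 in all, crops included, one or two more only if the job needs it, and the job is handed in when it is done.

Besides the shell and the picture viewer there is one more tool, called in YAML: its name, and indented under it one key for each argument. carry_out: Moves the arm, as the interface text tells. Its arguments: {"type":"object","properties":{"rows":{"type":"array","items":{"type":"array"}},"force":{"type":"number"}},"required":["rows"]}

```bash
mkdir -p pics
python3 - <<'E'
from workcell import robot
import cv2,numpy as np
np.set_printoptions(precision=3,suppress=True)
for c in("top","scene"):
    cv2.imwrite(f"pics/{c}0.png",robot.grab_frame(c))
    p=robot.camera_params(c);print(c,p["origin"],p["intrinsics"][0][0])
    for t in("carousel","gap","home_notch","hub_top","pull_ring","tray","carrier_a","petri","vial_a","glue","loupe","vial_c"):
        print(t,[(np.round(d["centre"],3).tolist(),round(d["score"],2)) for d in robot.place_of(c,t)[:5]])
s=robot.read_state();print(s["time_s"],s["tcp_pos"],np.array(s["tcp_rot"]),s["wrist_force"])
print(robot.camera_params("wrist"))
E
```

```text
top [0.33  0.053 1.214] 434.85504936961013
carousel [([0.504, 0.203, 0.0], 0.65), ([0.432, 0.167, 0.028], 0.19)]
gap [([0.426, 0.221, 0.028], 0.8)]
home_notch [([0.622, 0.168, 0.029], 0.81)]
hub_top [([0.392, 0.403, -0.003], 0.73), ([0.5, 0.201, 0.0], 0.71), ([0.5, 0.204, 0.044], 0.62)]
pull_ring [([0.622, 0.165, 0.109], 0.64), ([0.427, 0.223, 0.03], 0.22)]
tray [([0.434, -0.236, -0.001], 0.66)]
carrier_a [([0.467, 0.267, 0.028], 0.66), ([0.433, 0.165, 0.028], 0.63), ([0.526, 0.278, 0.03], 0.48)]
petri [([0.417, -0.042, 0.002], 0.61)]
vial_a [([0.67, -0.188, -0.0], 0.61), ([0.645, -0.256, -0.003], 0.55), ([0.394, 0.402, -0.005], 0.44)]
glue [([0.497, 0.403, -0.001], 0.72), ([0.469, 0.266, 0.03], 0.25)]
loupe [([0.394, 0.402, -0.002], 0.63), ([0.502, 0.402, 0.001], 0.43), ([0.433, -0.237, -0.001], 0.36)]
vial_c [([0.67, -0.188, -0.0], 0.61), ([0.645, -0.256, -0.003], 0.55), ([0.394, 0.402, -0.005], 0.44)]
scene [-0.273  0.806  0.755] 404.12793474591354
carousel [([0.503, 0.204, -0.001], 0.62)]
gap [([0.429, 0.225, 0.026], 0.65)]
home_notch [([0.621, 0.164, 0.024], 0.77)]
hub_top [([0.
[... 214 characters left out ...]
[0.411, -0.049, -0.0], 0.48)]
vial_a [([0.648, -0.255, -0.001], 0.46), ([0.667, -0.19, -0.002], 0.36)]
glue [([0.5, 0.405, 0.002], 0.83)]
loupe [([0.393, 0.404, 0.002], 0.47)]
vial_c [([0.648, -0.255, -0.001], 0.46), ([0.667, -0.19, -0.002], 0.36)]
1.3 [ 0.17  -0.523  0.231] [[ 0.951  0.309  0.   ]
 [ 0.309 -0.951  0.   ]
 [ 0.    -0.    -1.   ]] [0.772 0.173 0.076]
{'intrinsics': array([[266.866,   0.   , 254.564],
       [  0.   , 266.866, 193.728],
       [  0.   ,   0.   ,   1.   ]]), 'k1': -0.044501131152667385, 'hand_eye': array([[-0.   , -0.954, -0.298,  0.076],
       [ 1.   ,  0.   , -0.002,  0.001],
       [ 0.002, -0.298,  0.954, -0.141],
       [ 0.   ,  0.   ,  0.   ,  1.   ]])}
```

View pics/top0.png

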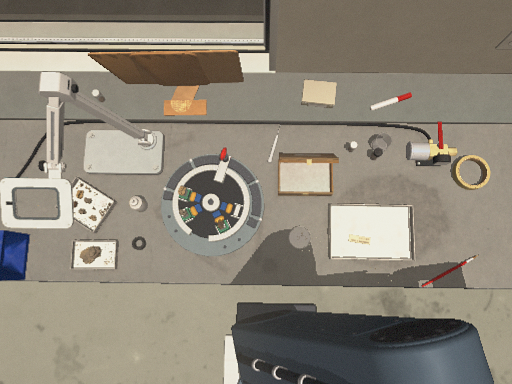

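View pics/scene0.png

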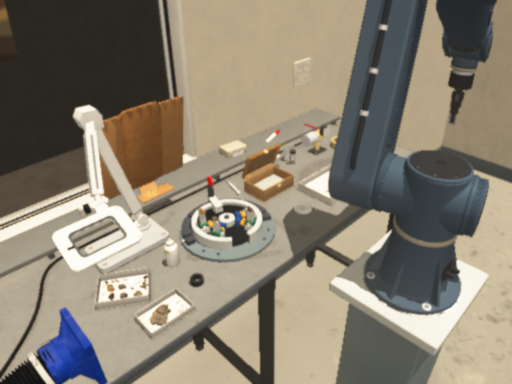

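Create h.py:
```python
from workcell import robot
import cv2,numpy as np
from scipy.spatial.transform import Rotation as R
np.set_printoptions(precision=3,suppress=True)
C=np.array([.502,.2025]);YAW=-.29;TR=np.array([.434,-.236])
def go(pos,yaw,s=None):
    "turn/shift in move units to reach pos with tool down, tool x at yaw"
    s=s or robot.read_state();r0=np.array(s["tcp_rot"])
    T=np.array([[np.cos(yaw),np.sin(yaw),0],[np.sin(yaw),-np.cos(yaw),0],[0,0,-1]])
    w=R.from_matrix(r0.T@T).as_rotvec(degrees=True)/8
    d=r0.T@(np.array(pos)-s["tcp_pos"])/.025
    print("turn",w.round(2),"shift",d.round(2))
def st():
    s=robot.read_state();r=np.array(s["tcp_rot"])
    print("t",round(s["time_s"],2),"tcp",np.array(s["tcp_pos"]),"yaw",round(np.arctan2(r[1,0],r[0,0]),3),"F",np.array(s["wrist_force"]),"gap",round(s["finger_gap"],4));return s
def see(c,*ts):
    im=robot.grab_frame(c)
    for t in ts: print(c,t,[(np.round(d["centre"],4).tolist(),round(d["score"],2)) for d in robot.place_of(c,t)[:5]])
    return im
```

```text
(no output)
```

carry_out:
  rows:
    - [[0,0,-9.1],[12.8,-10.3,-2],85]
    - [[0,0,-9.1],[12.8,-10.3,-2],85]
    - [[0,0,-9.1],[12.8,-10.3,-2],85]
    - [[0,0,-9.1],[12.8,-10.3,-2],85]
    - [[0,0,-9.1],[12.8,-10.3,-2],85]
    - [[0,0,-9.1],[12.8,-10.3,-2],85]
    - [[0,0,-9.1],[12.8,-10.3,-2],85]
    - [[0,0,-9.1],[12.8,-10.3,-2],60]
    - [[0,0,-9.1],[12.8,-10.3,-2],40]
    - [[0,0,-9.1],[12.8,-10.3,-2],30]

```text
time_s: 2.3
tcp_pos: [0.3955, -0.178, 0.2816]
tcp_rot: [[-0.018, 1.0, 0.001], [1.0, 0.018, -0.0], [-0.0, 0.001, -1.0]]
wrist_force: [0.1, -0.1, -0.5]
finger_gap: 0.0434
```

```bash
python3 -c "
from h import *
st();go([.61,.17,.27],2.85)"
```

```text
t 2.3 tcp [ 0.396 -0.178  0.282] yaw 1.589 F [ 0.075 -0.089 -0.512] gap 0.0434
turn [ 0.    0.   -9.03] shift [13.76  8.83  0.47]
```

carry_out:
  rows:
    - [[0,0,-9],[13.8,8.8,0.5],30]
    - [[0,0,-9],[13.8,8.8,0.5],30]
    - [[0,0,-9],[13.8,8.8,0.5],30]
    - [[0,0,-9],[13.8,8.8,0.5],30]
    - [[0,0,-9],[13.8,8.8,0.5],30]
    - [[0,0,-9],[13.8,8.8,0.5],30]
    - [[0,0,-9],[13.8,8.8,0.5],30]
    - [[0,0,-9],[13.8,8.8,0.5],30]
    - [[0,0,-9],[13.8,8.8,0.5],30]
    - [[0,0,-9],[13.8,8.8,0.5],30]

```text
time_s: 3.3
tcp_pos: [0.6105, 0.1685, 0.2677]
tcp_rot: [[-0.955, 0.296, -0.001], [0.296, 0.955, -0.0], [0.001, -0.001, -1.0]]
wrist_force: [-0.5, -1.5, -0.9]
finger_gap: 0.03
```

```bash
python3 -c "
from h import *
st();im=see('wrist','pull_ring','home_notch','hub_top','gap','carrier_a','carousel')
cv2.imwrite('pics/w1.png',im)"
```

```text
t 3.3 tcp [0.61  0.169 0.268] yaw 2.841 F [-0.545 -1.468 -0.857] gap 0.03
wrist pull_ring [([0.6223, 0.1603, 0.111], 0.56)]
wrist home_notch [([0.6202, 0.1683, 0.0258], 0.55)]
wrist hub_top [([0.5016, 0.203, 0.0508], 0.72)]
wrist gap [([0.4304, 0.229, 0.0281], 0.57)]
wrist carrier_a [([0.44, 0.1684, 0.0267], 0.88), ([0.524, 0.271, 0.0277], 0.85), ([0.4675, 0.2673, 0.0226], 0.61), ([0.4311, 0.2273, 0.0304], 0.34)]
wrist carousel [([0.5039, 0.2037, 0.0007], 0.7), ([0.6638, -0.1895, -0.0005], 0.32)]
```

View pics/w1.png

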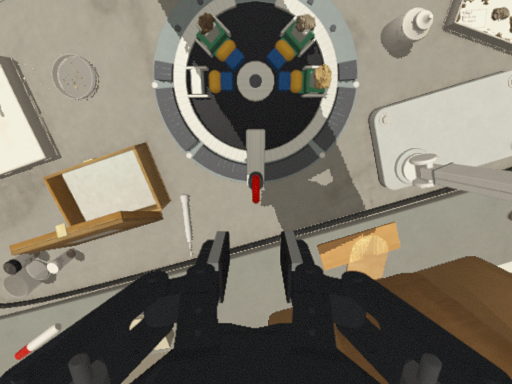

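carry_out:
  rows:
    - [[0,0,0],[-0.45,0.08,1.5],30]
    - [[0,0,0],[-0.45,0.08,3],30]
    - [[0,0,0],[-0.45,0.08,4.5],30]
    - [[0,0,0],[-0.45,0.08,6],30]
    - [[0,0,0],[-0.45,0.08,7],30]
    - [[0,0,0],[-0.45,0.08,7],30]
    - [[0,0,0],[-0.45,0.08,7],10]
    - [[0,0,0],[-0.45,0.08,7],3]
    - [[0,0,0],[-0.45,0.08,7],3]
    - [[0,0,0],[-0.45,0.08,7],3]
  force: 50

```text
time_s: 4.65
tcp_pos: [0.622, 0.1666, 0.0956]
tcp_rot: [[-0.955, 0.296, 0.002], [0.296, 0.955, -0.0], [-0.002, 0.0, -1.0]]
wrist_force: [-2.0, -5.4, 4.0]
finger_gap: 0.0074
```

```bash
python3 -c "
from h import *
s=st();print(np.array(s['tcp_rot']).T@s['wrist_force'],s['wrist_torque'])
cv2.imwrite('pics/w2.png',robot.grab_frame('wrist'))"
```

```text
t 4.65 tcp [0.622 0.167 0.096] yaw 2.841 F [-2.045 -5.414  3.976] gap 0.0074
[ 0.342 -5.776 -3.978] [-0.858  0.238  0.171]
```

View pics/w2.png

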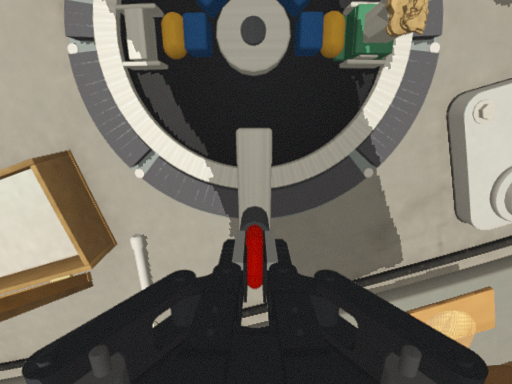

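carry_out:
  rows:
    - [[0,0,0],[0,0,0],2]
    - [[0,0,0],[0,0,-0.3],2]
    - [[0,0,0],[0,0,-0.62],2]
    - [[0,0,0],[0,0,-0.62],2]
    - [[0,0,0],[0,0,-0.62],2]
  force: 60

```text
time_s: 5.2
tcp_pos: [0.6219, 0.1669, 0.1094]
tcp_rot: [[-0.955, 0.296, 0.002], [0.296, 0.955, -0.0], [-0.002, 0.0, -1.0]]
wrist_force: [4.9, -3.4, -10.3]
finger_gap: 0.0076
```

```bash
python3 -c "
from h import *
s=st();print(np.array(s['tcp_rot']).T@s['wrist_force'],s['wrist_torque'])"
```

```text
t 5.2 tcp [0.622 0.167 0.109] yaw 2.841 F [  4.916  -3.377 -10.28 ] gap 0.0076
[-5.677 -1.775 10.29 ] [-0.46  -1.022  0.284]
```

carry_out:
  rows:
    - [[0,0,0],[0,0,-0.06],2]
    - [[0,0,0.45],[0.01,-0.31,-0.06],2]
    - [[0,0,1.1],[0.06,-0.76,-0.06],2]
    - [[0,0,2.04],[0.2,-1.4,-0.06],2]
    - [[0,0,2.97],[0.42,-2.01,-0.06],2]
    - [[0,0,3.9],[0.72,-2.59,-0.06],2]
    - [[0,0,4.7],[1.03,-3.05,-0.06],2]
    - [[0,0,5.3],[1.31,-3.37,-0.06],2]
    - [[0,0,5.62],[1.46,-3.54,-0.06],2]
    - [[0,0,5.62],[1.46,-3.54,-0.06],2]

```text
time_s: 6.2
tcp_pos: [0.5602, 0.0923, 0.1108]
tcp_rot: [[-0.465, 0.886, 0.001], [0.886, 0.465, -0.001], [-0.001, 0.0, -1.0]]
wrist_force: [3.9, -7.4, -9.3]
finger_gap: 0.0073
```

```bash
python3 -c "
from h import *
s=st();print(np.array(s['tcp_rot']).T@s['wrist_force'],s['wrist_torque'])
cv2.imwrite('pics/w3.png',robot.grab_frame('wrist'))"
```

```text
t 6.2 tcp [0.56  0.092 0.111] yaw 2.054 F [ 3.922 -7.436 -9.346] gap 0.0073
[-8.394  0.014  9.357] [-1.27  -0.795 -0.077]
```

View pics/w3.png

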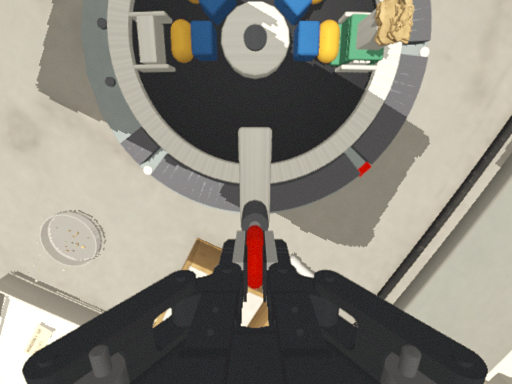

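carry_out:
  rows:
    - [[0,0,0],[0,0,0],15]
    - [[0,0,0],[0,0,0],15]
    - [[0,0,0],[0,0,0.3],15]
    - [[0,0,0],[0,0,0.6],15]
    - [[0,0,0],[0,0,0.6],15]
    - [[0,0,0],[0,0.08,0.6],15]
    - [[0,0,0],[0,0.16,0.6],15]
    - [[0,0,0],[0,0.16,0.6],15]

```text
time_s: 7.05
tcp_pos: [0.5636, 0.0952, 0.0958]
tcp_rot: [[-0.467, 0.884, -0.001], [0.884, 0.467, -0.0], [0.0, -0.001, -1.0]]
wrist_force: [-2.4, -1.6, 0.1]
finger_gap: 0.0151
```

```bash
python3 -c "
from h import *
s=st();print(np.array(s['tcp_rot']).T@s['wrist_force'],s['wrist_torque'])"
```

```text
t 7.05 tcp [0.564 0.095 0.096] yaw 2.057 F [-2.415 -1.627  0.127] gap 0.0151
[-0.311 -2.896 -0.124] [-0.242  0.334  0.022]
```

carry_out:
  rows:
    - [[0,0,0],[0,-0.1,0],15]
    - [[0,0,0],[0,-0.2,0],15]
    - [[0,0,0],[0,-0.3,0],15]
    - [[0,0,0],[0,-0.3,0],15]

```text
time_s: 7.45
tcp_pos: [0.5573, 0.0918, 0.096]
tcp_rot: [[-0.466, 0.885, 0.001], [0.885, 0.466, 0.0], [-0.0, 0.001, -1.0]]
wrist_force: [1.2, 1.1, -0.3]
finger_gap: 0.0151
```

```bash
python3 -c "
from h import *
s=st();print(np.array(s['tcp_rot']).T@s['wrist_force'],s['wrist_torque'])
cv2.imwrite('pics/w4.png',robot.grab_frame('wrist'))"
```

```text
t 7.45 tcp [0.557 0.092 0.096] yaw 2.056 F [ 1.154  1.14  -0.305] gap 0.0151
[0.471 1.552 0.306] [ 0.089 -0.248  0.069]
```

View pics/w4.png

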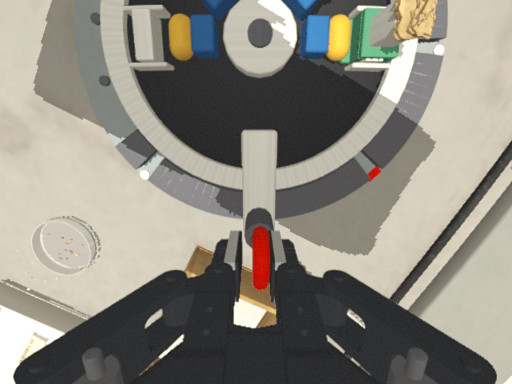

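carry_out:
  rows:
    - [[0,0,0],[0,-0.08,0],15]
    - [[0,0,0],[0,-0.16,0],15]
    - [[0,0,0],[0,-0.16,0],15]

```text
time_s: 7.8
tcp_pos: [0.5564, 0.0912, 0.0962]
tcp_rot: [[-0.466, 0.885, 0.007], [0.885, 0.466, 0.002], [-0.001, 0.008, -1.0]]
wrist_force: [16.2, 11.2, -11.6]
finger_gap: 0.0151
```

```bash
python3 -c "
from h import *
s=st();print(np.array(s['tcp_rot']).T@s['wrist_force'],s['wrist_torque'])"
```

```text
t 7.8 tcp [0.556 0.091 0.096] yaw 2.056 F [ 16.241  11.241 -11.606] gap 0.0151
[ 2.39  19.519 11.753] [ 1.599 -2.46  -0.011]
```

carry_out:
  rows:
    - [[0,0,0],[0,0.15,0],20]
    - [[0,0,0],[0,0.15,0],30]
    - [[0,0,0],[0,0.15,-1],40]
    - [[0,0,0],[0,0.15,-3],40]
    - [[0,0,0],[0,0.15,-4.5],40]
    - [[0,0,0],[0,0.15,-5],40]
    - [[0,0,0],[0,0.15,-5],40]

```text
time_s: 8.5
tcp_pos: [0.5574, 0.0915, 0.2224]
tcp_rot: [[-0.467, 0.884, 0.003], [0.884, 0.467, 0.0], [-0.001, 0.003, -1.0]]
wrist_force: [-0.7, 0.6, -0.9]
finger_gap: 0.0401
```

```bash
python3 -c "
from h import *
st();go([.4304,.2252,.20],1.27)"
```

```text
t 8.5 tcp [0.557 0.092 0.222] yaw 2.056 F [-0.668  0.624 -0.908] gap 0.0401
turn [0.02 0.   5.63] shift [ 7.1  -2.    0.88]
```

carry_out:
  rows:
    - [[0,0,1.05],[1.4,-0.4,0.2],40]
    - [[0,0,2.1],[2.8,-0.8,0.3],40]
    - [[0,0,3.1],[4.2,-1.2,0.5],40]
    - [[0,0,4.1],[5.6,-1.6,0.7],40]
    - [[0,0,5.1],[6.8,-1.9,0.9],40]
    - [[0,0,5.63],[7.1,-2,0.9],40]
    - [[0,0,5.63],[7.1,-2,0.9],40]
    - [[0,0,5.63],[7.1,-2,0.9],40]

```text
time_s: 9.3
tcp_pos: [0.4296, 0.2249, 0.1973]
tcp_rot: [[0.294, 0.956, -0.002], [0.956, -0.294, -0.001], [-0.001, -0.001, -1.0]]
wrist_force: [-0.0, -0.0, 0.3]
finger_gap: 0.0398
```

```bash
python3 -c "
from h import *
st();cv2.imwrite('pics/w5.png',see('wrist','gap','hub_top','carrier_b'))"
```

```text
t 9.3 tcp [0.43  0.225 0.197] yaw 1.273 F [-0.033 -0.02   0.26 ] gap 0.0398
wrist gap [([0.4309, 0.2231, 0.0303], 0.85)]
wrist hub_top [([0.4323, 0.226, 0.0302], 0.65), ([0.5013, 0.1993, 0.0502], 0.58), ([0.5022, 0.2055, -0.0005], 0.46)]
wrist carrier_b [([0.5224, 0.2717, 0.0252], 0.92), ([0.5682, 0.2355, 0.0267], 0.79), ([0.4312, 0.2239, 0.0261], 0.74)]
```

View pics/w5.png

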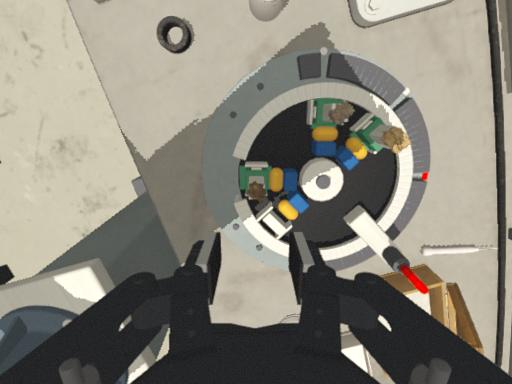

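carry_out:
  rows:
    - [[0,0,0],[0,0.05,1.5],40]
    - [[0,0,0],[0,0.05,3],40]
    - [[0,0,0],[0,0.05,4.4],40]
    - [[0,0,0],[0,0.05,5.2],40]
    - [[0,0,0],[0,0.05,5.45],40]
    - [[0,0,0],[0,0.05,5.45],20]
    - [[0,0,0],[0,0.05,5.45],8]
    - [[0,0,0],[0,0.05,5.45],8]
    - [[0,0,0],[0,0.05,5.45],8]
    - [[0,0,0],[0,0.05,5.45],8]
  force: 70

```text
time_s: 10.5
tcp_pos: [0.4314, 0.2251, 0.0628]
tcp_rot: [[0.296, 0.955, 0.001], [0.955, -0.296, 0.0], [0.001, 0.001, -1.0]]
wrist_force: [-1.0, -0.4, 4.5]
finger_gap: 0.0152
```

```bash
python3 -c "
from h import *
s=st();print(np.array(s['tcp_rot']).T@s['wrist_force'],s['wrist_torque'])"
```

```text
t 10.5 tcp [0.431 0.225 0.063] yaw 1.27 F [-1.023 -0.357  4.455] gap 0.0152
[-0.641 -0.867 -4.457] [-0.152  0.171 -0.01 ]
```

carry_out:
  rows:
    - [[0,0,0],[0,0,-0.2],8]
    - [[0,0,0],[0,0,-0.5],8]
    - [[0,0,0],[0,0,-0.8],8]
    - [[0,0,0],[0,0,-1.2],8]
    - [[0,0,0],[0,0,-1.8],8]
    - [[0,0,0],[0,0,-2.8],8]
    - [[0,0,0],[0,0,-4],8]
    - [[0,0,0],[0,0,-5],8]
    - [[0,0,0],[0,0,-5],8]

```text
time_s: 11.4
tcp_pos: [0.4327, 0.2257, 0.1912]
tcp_rot: [[0.296, 0.955, 0.007], [0.955, -0.296, 0.003], [0.005, 0.006, -1.0]]
wrist_force: [1.0, -0.0, -2.1]
finger_gap: 0.0149
```

```bash
python3 -c "
from h import *
st();see('top','tray');see('scene','tray')
go([.434,-.236,.19],1.57)"
```

```text
t 11.4 tcp [0.433 0.226 0.191] yaw 1.27 F [ 0.988 -0.017 -2.14 ] gap 0.0149
top tray [([0.4434, -0.1817, 0.0023], 0.95), ([0.4274, 0.2197, 0.0279], 0.35)]
scene tray [([0.4393, -0.1849, -0.0025], 0.79)]
turn [-0.01  0.   -2.15] shift [-17.56   5.59  -0.14]
```

```bash
python3 -c "
from h import *
im=see('top','petri','vial_a');cv2.imwrite('pics/t2.png',cv2.resize(im[120:290,150:430],None,fx=2.8,fy=2.8,interpolation=2))"
```

```text
top petri [([0.4163, -0.0387, -0.0009], 0.76)]
top vial_a [([0.6449, -0.2546, 0.0012], 0.5)]
```

View pics/t2.png

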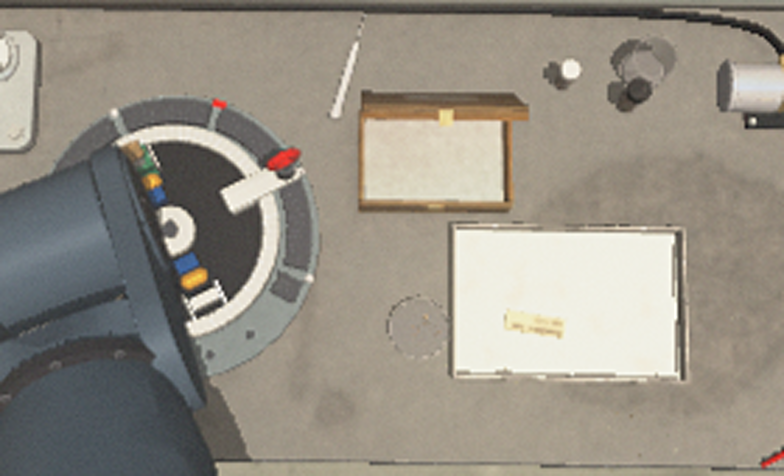

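carry_out:
  rows:
    - [[0,0,-0.2],[-1.2,0.4,0],8]
    - [[0,0,-0.45],[-3,1,0],8]
    - [[0,0,-0.7],[-5,1.7,0],8]
    - [[0,0,-0.95],[-7,2.4,0],8]
    - [[0,0,-1.2],[-9,3,0],8]
    - [[0,0,-1.45],[-11,3.7,0],8]
    - [[0,0,-1.7],[-13,4.4,0],8]
    - [[0,0,-1.9],[-15,5,0],8]
    - [[0,0,-2.1],[-16.8,5.6,0],8]
    - [[0,0,-2.15],[-17.75,5.94,0],8]

```text
time_s: 12.75
tcp_pos: [0.4409, -0.2456, 0.1865]
tcp_rot: [[0.001, 1.0, -0.001], [1.0, -0.001, 0.0], [0.0, -0.001, -1.0]]
wrist_force: [0.8, -0.1, -0.4]
finger_gap: 0.0152
```

carry_out:
  rows:
    - [[0,0,0],[0,0,0],8]
    - [[0,0,0],[0,0,0],8]

```text
time_s: 12.95
tcp_pos: [0.4411, -0.2432, 0.1863]
tcp_rot: [[0.002, 1.0, -0.001], [1.0, -0.002, 0.001], [0.001, -0.001, -1.0]]
wrist_force: [1.1, 0.8, -2.7]
finger_gap: 0.0152
```

```bash
python3 -c "
from h import *
st();go([.441,-.243,.042],1.57);cv2.imwrite('pics/w6.png',see('wrist','tray','carrier_b'))"
```

```text
t 12.95 tcp [ 0.441 -0.243  0.186] yaw 1.569 F [ 1.084  0.763 -2.683] gap 0.0152
turn [-0.01 -0.01 -0.01] shift [0.   0.01 5.77]
wrist tray [([0.4386, -0.1881, 0.0043], 0.95)]
wrist carrier_b [([0.4406, -0.2415, 0.1493], 0.8)]
```

View pics/w6.png

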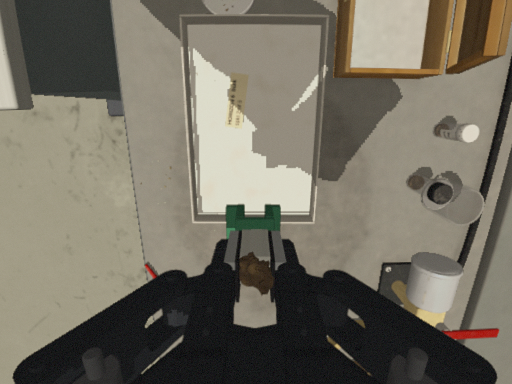

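carry_out:
  rows:
    - [[0,0,0],[0,0,1.4],8]
    - [[0,0,0],[0,0,3],8]
    - [[0,0,0],[0,0,4.5],8]
    - [[0,0,0],[0,0,5.4],8]
    - [[0,0,0],[0,0,5.7],8]
    - [[0,0,0],[0,0,5.8],8]
    - [[0,0,0],[0,0,5.85],8]
    - [[0,0,0],[0,0,5.85],8]

```text
time_s: 13.9
tcp_pos: [0.4421, -0.2431, 0.0418]
tcp_rot: [[0.0, 1.0, 0.001], [1.0, -0.0, -0.001], [-0.001, 0.001, -1.0]]
wrist_force: [0.0, -0.8, -1.3]
finger_gap: 0.015
```

carry_out:
  rows:
    - [[0,0,0],[0,0,0],30]
    - [[0,0,0],[0,0,0],40]
    - [[0,0,0],[0,0,0],40]
    - [[0,0,0],[0,0,-0.8],40]
    - [[0,0,0],[0,0,-2.5],40]
    - [[0,0,0],[0,0,-4.5],40]
    - [[0,0,0],[0,0,-6.5],40]
    - [[0,0,0],[0,0,-7.5],40]
    - [[0,0,0],[0,0,-7.5],40]

```text
time_s: 14.8
tcp_pos: [0.4428, -0.2438, 0.2322]
tcp_rot: [[0.0, 1.0, 0.006], [1.0, -0.0, -0.004], [-0.004, 0.006, -1.0]]
wrist_force: [-0.0, -0.9, -0.6]
finger_gap: 0.0397
```

```bash
python3 -c "
from h import *
st();see('wrist','carrier_b');see('top','tray','carrier_b','pull_ring')
a=-.3-.785; p=[.502+.125*np.cos(a),.203+.125*np.sin(a)];print(p);go(p+[.21],2.056)"
```

```text
t 14.8 tcp [ 0.443 -0.244  0.232] yaw 1.57 F [-0.032 -0.941 -0.644] gap 0.0397
wrist carrier_b [([0.4437, -0.2421, -0.0015], 0.87), ([0.4406, -0.1871, 0.0002], 0.63)]
top tray [([0.442, -0.1852, 0.0042], 0.77)]
top carrier_b [([0.5241, 0.273, 0.0275], 0.68), ([0.4402, -0.2417, 0.0029], 0.5), ([0.5704, 0.2368, 0.0315], 0.43)]
top pull_ring [([0.5592, 0.0908, 0.1055], 0.5)]
[np.float64(0.5603640877401419), np.float64(0.09246207319539138)]
turn [-0.01 -0.01 -3.48] shift [13.4   4.77  0.69]
```

carry_out:
  rows:
    - [[0,0,-0.4],[1.5,0.5,0],40]
    - [[0,0,-0.8],[3.2,1.1,0],40]
    - [[0,0,-1.2],[5,1.8,0.1],40]
    - [[0,0,-1.7],[6.9,2.5,0.2],40]
    - [[0,0,-2.2],[8.8,3.1,0.3],40]
    - [[0,0,-2.7],[10.6,3.8,0.4],30]
    - [[0,0,-3.2],[12.2,4.4,0.5],30]
    - [[0,0,-3.48],[13.4,4.77,0.7],30]
    - [[0,0,-3.48],[13.4,4.77,0.7],30]
    - [[0,0,-3.48],[13.4,4.77,0.7],30]

```text
time_s: 16.1
tcp_pos: [0.5605, 0.0924, 0.2097]
tcp_rot: [[-0.468, 0.884, -0.002], [0.884, 0.468, -0.0], [0.001, -0.002, -1.0]]
wrist_force: [1.0, 0.8, 0.2]
finger_gap: 0.0299
```

```bash
python3 -c "
from h import *
st();see('wrist','pull_ring','hub_top','carousel');go([.5602,.0923,.0955],2.056)"
```

```text
t 16.1 tcp [0.56  0.092 0.21 ] yaw 2.057 F [0.999 0.777 0.195] gap 0.0299
wrist pull_ring [([0.5594, 0.0902, 0.1115], 0.76)]
wrist hub_top [([0.5031, 0.2004, 0.0489], 0.89)]
wrist carousel [([0.5033, 0.204, -0.0002], 0.67)]
turn [-0.   -0.   -0.01] shift [0.05 0.   4.61]
```

carry_out:
  rows:
    - [[0,0,0],[0,0,1.5],30]
    - [[0,0,0],[0,0,3],30]
    - [[0,0,0],[0,0,4.2],30]
    - [[0,0,0],[0,0,4.6],30]
    - [[0,0,0],[0,0,4.6],15]
    - [[0,0,0],[0,0,4.6],2]
    - [[0,0,0],[0,0,4.6],2]
    - [[0,0,0],[0,0,4.6],2]
    - [[0,0,0],[0,0,4.3],2]
    - [[0,0,0],[0,0,3.92],2]
  force: 60

```text
time_s: 17.3
tcp_pos: [0.5609, 0.0917, 0.1133]
tcp_rot: [[-0.467, 0.884, -0.0], [0.884, 0.467, -0.001], [-0.0, -0.0, -1.0]]
wrist_force: [2.0, -4.0, -11.3]
finger_gap: 0.0074
```

carry_out:
  rows:
    - [[0,0,0],[0,0,0],2]
    - [[0,0,0],[0,0,0],2]

```text
time_s: 17.5
tcp_pos: [0.5611, 0.0918, 0.113]
tcp_rot: [[-0.467, 0.884, 0.001], [0.884, 0.467, -0.0], [-0.001, 0.001, -1.0]]
wrist_force: [3.7, -4.8, -11.3]
finger_gap: 0.0072
```

```bash
python3 -c "
from h import *
s=st();print(np.array(s['tcp_rot']).T@s['wrist_force'],s['wrist_torque'])"
```

```text
t 17.5 tcp [0.561 0.092 0.113] yaw 2.056 F [  3.66   -4.814 -11.275] gap 0.0072
[-5.958  0.984 11.28 ] [-0.799 -0.605 -0.05 ]
```

carry_out:
  rows:
    - [[0,0,-0.375],[0.01,0.26,0],2]
    - [[0,0,-1.25],[0.08,0.87,0],2]
    - [[0,0,-2.25],[0.25,1.55,0],2]
    - [[0,0,-3.25],[0.51,2.19,0],2]
    - [[0,0,-4.25],[0.86,2.8,0],2]
    - [[0,0,-5.25],[1.28,3.35,0],2]
    - [[0,0,-6.25],[1.79,3.83,0],2]
    - [[0,0,-7.25],[2.35,4.24,0],2]
    - [[0,0,-8.25],[2.97,4.57,0],2]
    - [[0,0,-8.25],[2.97,4.57,0],2]

```text
time_s: 18.5
tcp_pos: [0.6274, 0.213, 0.1124]
tcp_rot: [[-0.997, -0.073, 0.001], [-0.073, 0.997, 0.001], [-0.001, 0.0, -1.0]]
wrist_force: [5.8, -1.8, -10.2]
finger_gap: 0.0074
```

```bash
python3 -c "
from h import *
s=st();print(np.array(s['tcp_rot']).T@s['wrist_force'],s['wrist_torque'])
a=-.3+.785; p=[.502+.125*np.cos(a),.203+.125*np.sin(a)];print(p);go(p+[.113],2.841+.785)"
```

```text
t 18.5 tcp [0.627 0.213 0.112] yaw -3.068 F [  5.761  -1.826 -10.179] gap 0.0074
[-5.603 -2.247 10.183] [-0.149 -0.993  0.326]
[np.float64(0.612584368638566), np.float64(0.26127604493108414)]
turn [ 0.    0.01 -2.95] shift [ 0.45  1.97 -0.03]
```

carry_out:
  rows:
    - [[0,0,-0.8],[0.03,0.6,0],2]
    - [[0,0,-1.8],[0.16,1.25,0],2]
    - [[0,0,-2.5],[0.32,1.7,0],2]
    - [[0,0,-2.97],[0.43,2.01,0],2]
    - [[0,0,-2.97],[0.43,2.01,0],2]
    - [[0,0,-2.97],[0.43,2.01,0],15]
    - [[0,0,-2.97],[0.43,2.01,0],15]
    - [[0,0,-2.97],[0.43,2.01,0.3],15]
    - [[0,0,-2.97],[0.43,2.01,0.65],15]
    - [[0,0,-2.97],[0.43,2.01,0.65],15]

```text
time_s: 19.5
tcp_pos: [0.6124, 0.2601, 0.0949]
tcp_rot: [[-0.887, -0.463, -0.002], [-0.463, 0.887, -0.001], [0.003, 0.0, -1.0]]
wrist_force: [-0.8, 0.0, 0.2]
finger_gap: 0.015
```

```bash
python3 -c "
from h import *
s=st();see('wrist','pull_ring')"
```

```text
t 19.5 tcp [0.612 0.26  0.095] yaw -2.661 F [-0.767  0.041  0.196] gap 0.015
wrist pull_ring [([0.6132, 0.2585, 0.1143], 0.93), ([0.4648, 0.2655, 0.0272], 0.2)]
```

carry_out:
  rows:
    - [[0,0,0],[0,0.1,0],15]
    - [[0,0,0],[0,0.2,0],15]
    - [[0,0,0],[0,0.28,0],15]
    - [[0,0,0],[0,0.28,0],15]

```text
time_s: 20.0
tcp_pos: [0.6111, 0.2649, 0.0968]
tcp_rot: [[-0.886, -0.463, 0.002], [-0.463, 0.886, -0.003], [-0.001, -0.004, -1.0]]
wrist_force: [5.8, -11.5, -0.7]
finger_gap: 0.0151
```

carry_out:
  rows:
    - [[0,0,0],[0,-0.1,0],15]
    - [[0,0,0],[0,-0.2,0],15]
    - [[0,0,0],[0,-0.3,0],15]
    - [[0,0,0],[0,-0.42,0],15]
    - [[0,0,0],[0,-0.52,0],15]
    - [[0,0,0],[0,-0.52,0],15]

```text
time_s: 20.6
tcp_pos: [0.615, 0.2571, 0.0966]
tcp_rot: [[-0.886, -0.463, -0.002], [-0.463, 0.886, 0.003], [0.0, 0.004, -1.0]]
wrist_force: [-5.4, 11.7, 0.7]
finger_gap: 0.0151
```

```bash
python3 -c "
from h import *
s=st();print(np.array(s['tcp_rot']).T@s['wrist_force'],s['wrist_torque'])"
```

```text
t 20.6 tcp [0.615 0.257 0.097] yaw -2.66 F [-5.376 11.661  0.695] gap 0.0151
[-0.633 12.827 -0.65 ] [1.863 0.955 0.004]
```

carry_out:
  rows:
    - [[0,0,0],[0,0.24,0],20]
    - [[0,0,0],[0,0.24,0],30]
    - [[0,0,0],[0,0.24,-1],40]
    - [[0,0,0],[0,0.24,-3],40]
    - [[0,0,0],[0,0.24,-4.5],40]
    - [[0,0,0],[0,0.24,-5],40]

```text
time_s: 21.2
tcp_pos: [0.6147, 0.2607, 0.2263]
tcp_rot: [[-0.886, -0.463, 0.006], [-0.463, 0.886, 0.002], [-0.006, -0.001, -1.0]]
wrist_force: [0.7, 0.2, -0.7]
finger_gap: 0.0402
```

```bash
python3 -c "
from h import *
st();go([.4305,.2252,.19],1.27)"
```

```text
t 21.2 tcp [0.615 0.261 0.226] yaw -2.66 F [ 0.656  0.234 -0.652] gap 0.0402
turn [ 0.05  0.03 16.85] shift [7.2  2.15 1.4 ]
```

carry_out:
  rows:
    - [[0,0,1],[0.8,0.2,0.2],40]
    - [[0,0,2],[1.8,0.5,0.4],40]
    - [[0,0,3],[3,0.9,0.6],40]
    - [[0,0,4],[4.2,1.2,0.8],40]
    - [[0,0,5],[5.4,1.6,1],40]
    - [[0,0,6],[6.4,1.9,1.2],40]
    - [[0,0,7],[7.2,2.15,1.4],40]
    - [[0,0,8],[7.2,2.15,1.4],40]
    - [[0,0,9],[7.2,2.15,1.4],40]
    - [[0,0,10],[7.2,2.15,1.4],40]

```text
time_s: 22.2
tcp_pos: [0.4286, 0.2245, 0.1861]
tcp_rot: [[-0.605, 0.796, -0.0], [0.796, 0.605, -0.0], [-0.0, -0.001, -1.0]]
wrist_force: [-0.2, -0.5, -0.7]
finger_gap: 0.04
```

carry_out:
  rows:
    - [[0,0,1],[0,0,0],40]
    - [[0,0,2],[0,0,0],40]
    - [[0,0,3],[0,0,0],40]
    - [[0,0,4],[0,0,0],40]
    - [[0,0,5],[0,0,0],40]
    - [[0,0,6],[0,0,0],40]
    - [[0,0,6.85],[0,0,0],40]
    - [[0,0,6.85],[0,0,0],40]
    - [[0,0,6.85],[0,0,0],40]

```text
time_s: 23.1
tcp_pos: [0.4287, 0.2246, 0.1863]
tcp_rot: [[0.293, 0.956, -0.0], [0.956, -0.293, -0.0], [-0.0, -0.0, -1.0]]
wrist_force: [0.3, -0.4, -0.1]
finger_gap: 0.04
```

```bash
python3 -c "
from h import *
st();cv2.imwrite('pics/w7.png',see('wrist','carrier_c','gap','hub_top'));go([.4313,.2249,.0612],1.27)"
```

```text
t 23.1 tcp [0.429 0.225 0.186] yaw 1.274 F [ 0.343 -0.368 -0.09 ] gap 0.04
wrist carrier_c [([0.4661, 0.2649, 0.0267], 0.89), ([0.4298, 0.2224, 0.0254], 0.75)]
wrist gap [([0.4303, 0.2284, 0.032], 0.78)]
wrist hub_top [([0.5023, 0.2033, 0.0493], 0.59)]
turn [-0.    0.    0.01] shift [0.04 0.1  5.01]
```

View pics/w7.png

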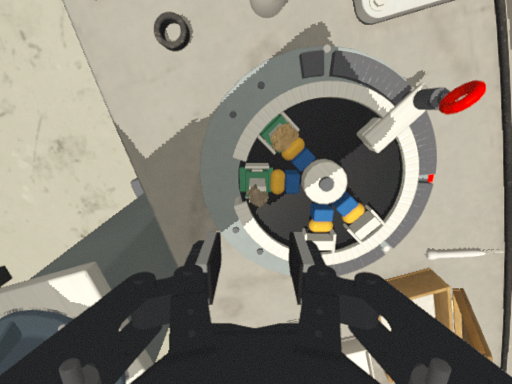

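carry_out:
  rows:
    - [[0,0,0],[0,0.09,1.5],40]
    - [[0,0,0],[0,0.09,3],40]
    - [[0,0,0],[0,0.09,4.3],40]
    - [[0,0,0],[0,0.09,4.9],40]
    - [[0,0,0],[0,0.09,5.05],40]
    - [[0,0,0],[0,0.09,5.05],20]
    - [[0,0,0],[0,0.09,5.05],8]
    - [[0,0,0],[0,0.09,5.05],8]
    - [[0,0,0],[0,0.09,5.05],8]
    - [[0,0,0],[0,0.09,5.05],8]
  force: 70

```text
time_s: 24.3
tcp_pos: [0.4314, 0.2244, 0.061]
tcp_rot: [[0.296, 0.955, 0.001], [0.955, -0.296, 0.001], [0.001, 0.001, -1.0]]
wrist_force: [-1.9, 0.6, 5.8]
finger_gap: 0.0165
```

carry_out:
  rows:
    - [[0,0,0],[0,0,-0.2],8]
    - [[0,0,0],[0,0,-0.5],8]
    - [[0,0,0],[0,0,-0.8],8]
    - [[0,0,0],[0,0,-1.2],8]
    - [[0,0,0],[0,0,-1.8],8]
    - [[0,0,0],[0,0,-2.8],8]
    - [[0,0,0],[0,0,-4],8]
    - [[0,0,0],[0,0,-5],8]
    - [[0,0,0],[0,0,-5],8]

```text
time_s: 25.2
tcp_pos: [0.4325, 0.2249, 0.1895]
tcp_rot: [[0.296, 0.955, 0.006], [0.955, -0.296, 0.003], [0.005, 0.005, -1.0]]
wrist_force: [0.3, 0.5, -1.2]
finger_gap: 0.016
```

```bash
python3 -c "
from h import *
st();see('top','tray','carrier_c');see('scene','tray');see('wrist','carrier_c')
go([.441,-.183,.19],1.57)"
```

```text
t 25.2 tcp [0.433 0.225 0.189] yaw 1.27 F [ 0.275  0.49  -1.17 ] gap 0.016
top tray [([0.4402, -0.1853, 0.0021], 0.91)]
top carrier_c [([0.4399, -0.2429, 0.0034], 0.75)]
scene tray [([0.4371, -0.1791, -0.0015], 0.89), ([0.5028, 0.2021, -0.0016], 0.4), ([0.6121, 0.2639, 0.1079], 0.26)]
wrist carrier_c [([0.428, 0.2206, 0.1464], 0.7)]
turn [-0.01  0.01 -2.15] shift [-15.43   5.22  -0.21]
```

carry_out:
  rows:
    - [[0,0,-0.2],[-1.2,0.4,0],8]
    - [[0,0,-0.45],[-3,1,0],8]
    - [[0,0,-0.7],[-4.8,1.6,0],8]
    - [[0,0,-0.95],[-6.6,2.2,0],8]
    - [[0,0,-1.2],[-8.4,2.8,0],8]
    - [[0,0,-1.45],[-10.2,3.4,0],8]
    - [[0,0,-1.7],[-12,4,0],8]
    - [[0,0,-1.9],[-13.6,4.6,0],8]
    - [[0,0,-2.1],[-14.9,5,0],8]
    - [[0,0,-2.15],[-15.4,5.2,0],8]

```text
time_s: 26.55
tcp_pos: [0.4407, -0.1848, 0.1848]
tcp_rot: [[0.002, 1.0, -0.001], [1.0, -0.002, 0.0], [0.0, -0.001, -1.0]]
wrist_force: [0.6, 0.2, -0.5]
finger_gap: 0.0164
```

carry_out:
  rows:
    - [[0,0,0],[0,0,0],8]
    - [[0,0,0],[0,0,0],8]

```text
time_s: 26.75
tcp_pos: [0.4408, -0.1817, 0.1848]
tcp_rot: [[0.001, 1.0, -0.001], [1.0, -0.001, 0.001], [0.001, -0.001, -1.0]]
wrist_force: [0.8, 0.4, -0.9]
finger_gap: 0.0163
```

```bash
python3 -c "
from h import *
st();see('wrist','tray','carrier_b');go([.441,-.183,.039],1.57)"
```

```text
t 26.75 tcp [ 0.441 -0.182  0.185] yaw 1.57 F [ 0.816  0.376 -0.859] gap 0.0163
wrist tray [([0.4379, -0.1866, 0.001], 0.76)]
wrist carrier_b [([0.4409, -0.1825, 0.1488], 0.64), ([0.4421, -0.2442, 0.0007], 0.52)]
turn [-0.   -0.    0.01] shift [-0.08 -0.    5.85]
```

carry_out:
  rows:
    - [[0,0,0],[0,0,1.4],8]
    - [[0,0,0],[0,0,3],8]
    - [[0,0,0],[0,0,4.5],8]
    - [[0,0,0],[0,0,5.4],8]
    - [[0,0,0],[0,0,5.7],8]
    - [[0,0,0],[0,0,5.8],8]
    - [[0,0,0],[0,0,5.87],8]
    - [[0,0,0],[0,0,5.87],8]

```text
time_s: 27.7
tcp_pos: [0.4417, -0.1823, 0.0395]
tcp_rot: [[0.0, 1.0, 0.002], [1.0, -0.0, -0.001], [-0.001, 0.002, -1.0]]
wrist_force: [-0.2, 0.2, -0.9]
finger_gap: 0.0161
```

carry_out:
  rows:
    - [[0,0,0],[0,0,0],30]
    - [[0,0,0],[0,0,0],40]
    - [[0,0,0],[0,0,0],40]
    - [[0,0,0],[0,0,-0.8],40]
    - [[0,0,0],[0,0,-2.5],40]
    - [[0,0,0],[0,0,-4.5],40]
    - [[0,0,0],[0,0,-6.5],40]
    - [[0,0,0],[0,0,-7.5],40]
    - [[0,0,0],[0,0,-7.5],40]

```text
time_s: 28.6
tcp_pos: [0.4425, -0.1828, 0.2298]
tcp_rot: [[0.0, 1.0, 0.006], [1.0, -0.0, -0.003], [-0.003, 0.006, -1.0]]
wrist_force: [0.7, -0.9, -0.4]
finger_gap: 0.0398
```

```bash
python3 -c "
from h import *
st();see('wrist','carrier_b');see('scene','pull_ring')
go([.613,.261,.21],3.623)"
```

```text
t 28.6 tcp [ 0.443 -0.183  0.23 ] yaw 1.57 F [ 0.713 -0.877 -0.378] gap 0.0398
wrist carrier_b [([0.444, -0.1829, 0.0042], 0.88), ([0.444, -0.2422, -0.0003], 0.76)]
scene pull_ring [([0.6693, -0.1896, -0.0047], 0.57), ([0.6095, 0.2646, 0.1086], 0.38)]
turn [ -0.    -0.02 -14.7 ] shift [17.71  6.89  0.6 ]
```

carry_out:
  rows:
    - [[0,0,-0.8],[1.5,0.6,0],40]
    - [[0,0,-1.8],[3.2,1.2,0],40]
    - [[0,0,-2.8],[5,2,0.1],40]
    - [[0,0,-3.8],[7,2.7,0.2],40]
    - [[0,0,-4.8],[9,3.5,0.3],40]
    - [[0,0,-5.8],[11,4.2,0.4],30]
    - [[0,0,-6.8],[13,5,0.5],30]
    - [[0,0,-7.8],[15,5.8,0.6],30]
    - [[0,0,-8.8],[16.8,6.5,0.6],30]
    - [[0,0,-9.7],[17.7,6.89,0.6],30]

```text
time_s: 29.8
tcp_pos: [0.6133, 0.2628, 0.2088]
tcp_rot: [[-0.978, 0.209, -0.003], [0.209, 0.978, -0.001], [0.003, -0.001, -1.0]]
wrist_force: [0.1, -0.6, 0.3]
finger_gap: 0.03
```

carry_out:
  rows:
    - [[0,0,-1],[0,0,0],30]
    - [[0,0,-2],[0,0,0],30]
    - [[0,0,-3],[0,0,0],30]
    - [[0,0,-4],[0,0,0],30]
    - [[0,0,-5],[0,0,0],30]
    - [[0,0,-5],[0,0,0],30]
    - [[0,0,-5],[0,0,0],30]

```text
time_s: 30.5
tcp_pos: [0.6132, 0.2602, 0.2098]
tcp_rot: [[-0.888, -0.459, -0.002], [-0.459, 0.888, -0.001], [0.002, 0.0, -1.0]]
wrist_force: [-0.3, -1.4, -0.1]
finger_gap: 0.0299
```

```bash
python3 -c "
from h import *
st();see('wrist','pull_ring','hub_top');go([.613,.261,.0955],3.623)"
```

```text
t 30.5 tcp [0.613 0.26  0.21 ] yaw -2.664 F [-0.34  -1.403 -0.128] gap 0.0299
wrist pull_ring [([0.6132, 0.2567, 0.1113], 0.58)]
wrist hub_top [([0.5017, 0.2019, 0.0497], 0.79)]
turn [ 0.   -0.   -0.02] shift [-0.    0.03  4.6 ]
```

carry_out:
  rows:
    - [[0,0,0],[0,0.02,1.5],30]
    - [[0,0,0],[0,0.02,3],30]
    - [[0,0,0],[0,0.02,4.2],30]
    - [[0,0,0],[0,0.02,4.6],30]
    - [[0,0,0],[0,0.02,4.6],15]
    - [[0,0,0],[0,0.02,4.6],2]
    - [[0,0,0],[0,0.02,4.6],2]
    - [[0,0,0],[0,0.02,4.6],2]
    - [[0,0,0],[0,0.02,4.3],2]
    - [[0,0,0],[0,0.02,3.92],2]
  force: 60

```text
time_s: 31.65
tcp_pos: [0.6136, 0.2608, 0.1136]
tcp_rot: [[-0.886, -0.463, 0.001], [-0.463, 0.886, 0.0], [-0.001, -0.0, -1.0]]
wrist_force: [4.3, 1.4, -10.6]
finger_gap: 0.0075
```

carry_out:
  rows:
    - [[0,0,0],[0,0,0],2]
    - [[0,0,0],[0,0,0],2]

```text
time_s: 31.85
tcp_pos: [0.6135, 0.2608, 0.1133]
tcp_rot: [[-0.886, -0.463, 0.001], [-0.463, 0.886, 0.0], [-0.001, -0.0, -1.0]]
wrist_force: [4.3, 2.2, -10.9]
finger_gap: 0.0072
```

```bash
python3 -c "
from h import *
s=st();print(np.array(s['tcp_rot']).T@s['wrist_force'])
a=-.301+1.571; p=[.502+.125*np.cos(a),.203+.125*np.sin(a)];print(p);go(p+[s['tcp_pos'][2]],2.841+1.571)"
```

```text
t 31.85 tcp [0.614 0.261 0.113] yaw -2.66 F [  4.346   2.245 -10.89 ] gap 0.0072
[-4.883 -0.021 10.894]
[np.float64(0.5390351091156649), np.float64(0.32238760694808655)]
turn [-0.    0.01 -5.65] shift [ 1.5   3.56 -0.  ]
```

Swing +45°, release, and test the lock in both directions.

carry_out:
  rows:
    - [[0,0,-0.45],[0.01,0.31,0],2]
    - [[0,0,-1.1],[0.06,0.76,0],2]
    - [[0,0,-2.04],[0.2,1.4,0],2]
    - [[0,0,-2.97],[0.42,2.01,0],2]
    - [[0,0,-3.9],[0.72,2.59,0],2]
    - [[0,0,-4.7],[1.04,3.05,0],2]
    - [[0,0,-5.3],[1.32,3.37,0],2]
    - [[0,0,-5.63],[1.47,3.54,0],2]
    - [[0,0,-5.63],[1.47,3.54,0],2]

```text
time_s: 32.75
tcp_pos: [0.539, 0.3225, 0.1128]
tcp_rot: [[-0.297, -0.955, -0.001], [-0.955, 0.297, -0.0], [0.001, 0.001, -1.0]]
wrist_force: [1.7, 1.9, -10.2]
finger_gap: 0.0073
```

carry_out:
  rows:
    - [[0,0,0],[0,0,0],2]
    - [[0,0,0],[0,0,0],15]
    - [[0,0,0],[0,0,0],15]
    - [[0,0,0],[0,0,0.3],15]
    - [[0,0,0],[0,0,0.65],15]
    - [[0,0,0],[0,0,0.65],15]
    - [[0,0,0],[0,0.1,0.65],15]
    - [[0,0,0],[0,0.2,0.65],15]
    - [[0,0,0],[0,0.28,0.65],15]
    - [[0,0,0],[0,0.28,0.65],15]

```text
time_s: 33.75
tcp_pos: [0.5352, 0.3236, 0.0969]
tcp_rot: [[-0.298, -0.954, 0.005], [-0.954, 0.298, -0.0], [-0.001, -0.005, -1.0]]
wrist_force: [14.9, -4.1, -9.8]
finger_gap: 0.0146
```

carry_out:
  rows:
    - [[0,0,0],[0,-0.1,0],15]
    - [[0,0,0],[0,-0.2,0],15]
    - [[0,0,0],[0,-0.3,0],15]
    - [[0,0,0],[0,-0.42,0],15]
    - [[0,0,0],[0,-0.54,0],15]
    - [[0,0,0],[0,-0.54,0],15]

```text
time_s: 34.35
tcp_pos: [0.5437, 0.3211, 0.0968]
tcp_rot: [[-0.299, -0.954, -0.005], [-0.954, 0.299, 0.0], [0.001, 0.005, -1.0]]
wrist_force: [-15.2, 4.9, 8.1]
finger_gap: 0.0146
```

```bash
python3 -c "
from h import *
s=st();print(np.array(s['tcp_rot']).T@s['wrist_force'],s['wrist_torque']);see('wrist','pull_ring')"
```

```text
t 34.35 tcp [0.544 0.321 0.097] yaw -1.874 F [-15.228   4.868   8.133] gap 0.0146
[-0.086 16.03  -8.05 ] [ 0.704  2.294 -0.007]
wrist pull_ring [([0.5417, 0.318, 0.1122], 0.65), ([0.4296, 0.2217, 0.024], 0.57)]
```

carry_out:
  rows:
    - [[0,0,0],[0,0.26,0],20]
    - [[0,0,0],[0,0.26,0],30]
    - [[0,0,0],[0,0.26,-1],40]
    - [[0,0,0.3],[0,0.26,-3],40]
    - [[0,0,1],[0,0.26,-4.2],40]
    - [[0,0,2],[0,0.26,-4.2],40]
    - [[0,0,3],[0,0.26,-4.2],40]
    - [[0,0,4],[0,0.26,-4.2],40]
    - [[0,0,5],[0,0.26,-4.2],40]
    - [[0,0,6],[0,0.26,-4.2],40]

```text
time_s: 35.45
tcp_pos: [0.5401, 0.322, 0.2019]
tcp_rot: [[-0.912, -0.411, 0.0], [-0.411, 0.912, 0.0], [-0.0, -0.0, -1.0]]
wrist_force: [-0.8, 0.3, 0.5]
finger_gap: 0.0398
```

```bash
python3 -c "
from h import *
st();go([.4305,.2250,.19],1.27)"
```

```text
t 35.45 tcp [0.54  0.322 0.202] yaw -2.718 F [-0.81   0.262  0.508] gap 0.0398
turn [ 0.    0.   16.44] shift [ 5.59 -1.74  0.47]
```

carry_out:
  rows:
    - [[0,0,1],[0.6,-0.2,0],40]
    - [[0,0,2],[1.3,-0.4,0.1],40]
    - [[0,0,3],[2.2,-0.7,0.2],40]
    - [[0,0,4],[3.1,-1,0.3],40]
    - [[0,0,5],[4,-1.25,0.4],40]
    - [[0,0,6],[4.8,-1.5,0.47],40]
    - [[0,0,7],[5.59,-1.74,0.47],40]
    - [[0,0,8],[5.59,-1.74,0.47],40]
    - [[0,0,9],[5.59,-1.74,0.47],40]
    - [[0,0,10],[5.59,-1.74,0.47],40]

```text
time_s: 36.45
tcp_pos: [0.4311, 0.2242, 0.1903]
tcp_rot: [[-0.563, 0.826, 0.001], [0.826, 0.563, 0.0], [-0.0, 0.001, -1.0]]
wrist_force: [0.1, 0.6, 0.1]
finger_gap: 0.0395
```

carry_out:
  rows:
    - [[0,0,1],[0,0,0],40]
    - [[0,0,2],[0,0,0],40]
    - [[0,0,3],[0,0,0],40]
    - [[0,0,4],[0,0,0],40]
    - [[0,0,5],[0,0,0],40]
    - [[0,0,6],[0,0,0],40]
    - [[0,0,6.44],[0,0,0],40]
    - [[0,0,6.44],[0,0,0],40]
    - [[0,0,6.44],[0,0,0],40]

```text
time_s: 37.35
tcp_pos: [0.431, 0.2244, 0.1901]
tcp_rot: [[0.289, 0.957, 0.0], [0.957, -0.289, 0.0], [0.0, 0.0, -1.0]]
wrist_force: [-0.3, 0.3, -0.6]
finger_gap: 0.0402
```

```bash
python3 -c "
from h import *
st();cv2.imwrite('pics/w8.png',see('wrist','carrier_d','gap','hub_top'));go([.4313,.2247,.0612],1.27)"
```

```text
t 37.35 tcp [0.431 0.224 0.19 ] yaw 1.278 F [-0.296  0.279 -0.644] gap 0.0402
wrist carrier_d [([0.433, 0.2201, 0.0294], 0.95)]
wrist gap [([0.4324, 0.2254, 0.0327], 0.89)]
wrist hub_top [([0.5032, 0.2022, 0.0474], 0.89)]
turn [ 0.   -0.    0.05] shift [0.02 0.01 5.15]
```

View pics/w8.png

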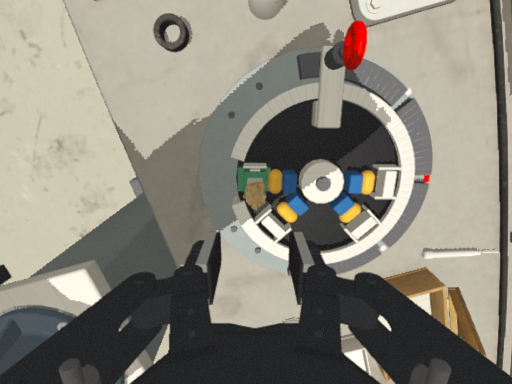

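Last carrier (d) stands in the gap at pixel (255,183); the other three rails are empty.

carry_out:
  rows:
    - [[0,0,0.05],[0,0.01,1.5],40]
    - [[0,0,0.05],[0,0.01,3],40]
    - [[0,0,0.05],[0,0.01,4.4],40]
    - [[0,0,0.05],[0,0.01,5],40]
    - [[0,0,0.05],[0,0.01,5.18],40]
    - [[0,0,0.05],[0,0.01,5.18],20]
    - [[0,0,0.05],[0,0.01,5.18],8]
    - [[0,0,0.05],[0,0.01,5.18],8]
    - [[0,0,0.05],[0,0.01,5.18],8]
    - [[0,0,0.05],[0,0.01,5.18],8]
  force: 70

```text
time_s: 38.55
tcp_pos: [0.4314, 0.2246, 0.0612]
tcp_rot: [[0.297, 0.955, 0.001], [0.955, -0.297, 0.001], [0.001, 0.001, -1.0]]
wrist_force: [-1.1, 0.0, 4.8]
finger_gap: 0.017
```

carry_out:
  rows:
    - [[0,0,0],[0,0,-0.2],8]
    - [[0,0,0],[0,0,-0.5],8]
    - [[0,0,0],[0,0,-0.8],8]
    - [[0,0,0],[0,0,-1.2],8]
    - [[0,0,0],[0,0,-1.8],8]
    - [[0,0,0],[0,0,-2.8],8]
    - [[0,0,0],[0,0,-4],8]
    - [[0,0,0],[0,0,-5],8]
    - [[0,0,0],[0,0,-5],8]

```text
time_s: 39.45
tcp_pos: [0.4327, 0.2251, 0.1896]
tcp_rot: [[0.297, 0.955, 0.006], [0.955, -0.297, 0.003], [0.005, 0.005, -1.0]]
wrist_force: [0.1, 0.8, -1.5]
finger_gap: 0.0168
```

```bash
python3 -c "
from h import *
st();see('top','tray','carrier_c');see('scene','tray');see('wrist','carrier_c')
go([.441,-.123,.19],1.57)"
```

```text
t 39.45 tcp [0.433 0.225 0.19 ] yaw 1.269 F [ 0.115  0.801 -1.469] gap 0.0168
top tray [([0.4435, -0.1837, 0.0025], 0.93)]
top carrier_c [([0.4414, -0.2432, 0.001], 0.73), ([0.4408, -0.1834, 0.0038], 0.49), ([0.4994, 0.204, 0.0455], 0.45)]
scene tray [([0.4412, -0.1818, 0.0029], 0.68)]
wrist carrier_c [([0.4269, 0.224, 0.149], 0.66)]
turn [-0.01  0.01 -2.16] shift [-13.14   4.52  -0.2 ]
```

carry_out:
  rows:
    - [[0,0,-0.2],[-1.2,0.4,0],8]
    - [[0,0,-0.5],[-2.8,0.9,0],8]
    - [[0,0,-0.8],[-4.4,1.5,0],8]
    - [[0,0,-1.1],[-6,2.1,0],8]
    - [[0,0,-1.4],[-7.6,2.6,0],8]
    - [[0,0,-1.7],[-9.2,3.2,0],8]
    - [[0,0,-1.9],[-10.8,3.7,0],8]
    - [[0,0,-2.1],[-12.2,4.2,0],8]
    - [[0,0,-2.15],[-13,4.5,0],8]
    - [[0,0,-2.15],[-13.15,4.52,0],8]

```text
time_s: 40.8
tcp_pos: [0.4411, -0.125, 0.1851]
tcp_rot: [[0.004, 1.0, -0.001], [1.0, -0.004, 0.0], [0.0, -0.001, -1.0]]
wrist_force: [-0.7, 0.1, -1.9]
finger_gap: 0.0172
```

carry_out:
  rows:
    - [[0,0,0],[0,0,0],8]
    - [[0,0,0],[0,0,0],8]

```text
time_s: 41.0
tcp_pos: [0.441, -0.1222, 0.1853]
tcp_rot: [[0.001, 1.0, -0.001], [1.0, -0.001, 0.0], [0.0, -0.001, -1.0]]
wrist_force: [-0.2, 0.5, -2.2]
finger_gap: 0.0172
```

```bash
python3 -c "
from h import *
st();see('wrist','tray','carrier_b');go([.441,-.125,.0385],1.57)"
```

```text
t 41.0 tcp [ 0.441 -0.122  0.185] yaw 1.569 F [-0.227  0.461 -2.209] gap 0.0172
wrist tray [([0.439, -0.1898, 0.0024], 0.96), ([0.4381, -0.1263, 0.152], 0.42)]
wrist carrier_b [([0.4399, -0.1255, 0.1507], 0.64), ([0.4407, -0.1823, 0.0026], 0.38)]
turn [-0. -0.  0.] shift [-0.11 -0.01  5.88]
```

carry_out:
  rows:
    - [[0,0,0],[-0.1,0,1.4],8]
    - [[0,0,0],[-0.1,0,3],8]
    - [[0,0,0],[-0.1,0,4.5],8]
    - [[0,0,0],[-0.1,0,5.4],8]
    - [[0,0,0],[-0.1,0,5.7],8]
    - [[0,0,0],[-0.1,0,5.82],8]
    - [[0,0,0],[-0.1,0,5.89],8]
    - [[0,0,0],[-0.1,0,5.89],8]

```text
time_s: 41.95
tcp_pos: [0.4418, -0.1257, 0.0392]
tcp_rot: [[0.002, 1.0, 0.002], [1.0, -0.002, -0.001], [-0.001, 0.002, -1.0]]
wrist_force: [-0.4, 0.5, -1.5]
finger_gap: 0.0169
```

carry_out:
  rows:
    - [[0,0,0],[0,0,0],30]
    - [[0,0,0],[0,0,0],40]
    - [[0,0,0],[0,0,0],40]
    - [[0,0,0],[0,0,-0.8],40]
    - [[0,0,0],[0,0,-2.5],40]
    - [[0,0,0],[0,0,-4.5],40]
    - [[0,0,0],[0,0,-6.5],40]
    - [[0,0,0],[0,0,-7.5],40]
    - [[0,0,0],[0,0,-7.5],40]

```text
time_s: 42.85
tcp_pos: [0.4426, -0.1262, 0.2295]
tcp_rot: [[0.002, 1.0, 0.007], [1.0, -0.002, -0.003], [-0.003, 0.007, -1.0]]
wrist_force: [-0.1, -0.9, -0.4]
finger_gap: 0.04
```

```bash
python3 -c "
from h import *
st();see('wrist','carrier_b')
go([.5395,.3223,.21],4.409);go([.5395,.3223,.21],3.1)"
```

```text
t 42.85 tcp [ 0.443 -0.126  0.23 ] yaw 1.569 F [-0.123 -0.88  -0.447] gap 0.04
wrist carrier_b [([0.4414, -0.183, -0.0038], 0.91), ([0.4408, -0.13, 0.0035], 0.69), ([0.4453, -0.2443, 0.0008], 0.59)]
turn [ -0.     0.01 -20.34] shift [17.92  3.9   0.63]
turn [  0.     0.   -10.97] shift [17.92  3.9   0.63]
```

carry_out:
  rows:
    - [[0,0,-0.8],[1.5,0.3,0],40]
    - [[0,0,-1.8],[3.2,0.7,0],40]
    - [[0,0,-2.8],[5,1.1,0.1],40]
    - [[0,0,-3.8],[7,1.5,0.2],40]
    - [[0,0,-4.8],[9,2,0.3],40]
    - [[0,0,-5.8],[11,2.4,0.4],30]
    - [[0,0,-6.8],[13,2.8,0.5],30]
    - [[0,0,-7.8],[15,3.3,0.6],30]
    - [[0,0,-8.8],[17,3.7,0.6],30]
    - [[0,0,-9.8],[17.92,3.9,0.6],30]

```text
time_s: 43.95
tcp_pos: [0.5387, 0.3251, 0.2082]
tcp_rot: [[-0.981, 0.196, -0.003], [0.196, 0.981, -0.001], [0.003, -0.002, -1.0]]
wrist_force: [-0.3, 0.2, -0.2]
finger_gap: 0.0302
```

carry_out:
  rows:
    - [[0,0,-1],[0,0,0],30]
    - [[0,0,-2],[0,0,0],30]
    - [[0,0,-3],[0,0,0],30]
    - [[0,0,-4],[0,0,0],30]
    - [[0,0,-5],[0,0,0],30]
    - [[0,0,-6],[0,0,0],30]
    - [[0,0,-7],[0,0,0],30]
    - [[0,0,-8],[0,0,0],30]
    - [[0,0,-9],[0,0,0],30]
    - [[0,0,-10],[0,0,0],30]

```text
time_s: 44.95
tcp_pos: [0.5388, 0.3218, 0.2085]
tcp_rot: [[-0.364, -0.931, -0.003], [-0.931, 0.364, -0.001], [0.002, 0.002, -1.0]]
wrist_force: [-0.9, 0.2, 0.3]
finger_gap: 0.0303
```

carry_out:
  rows:
    - [[0,0,-0.5],[0,0,0],30]
    - [[0,0,-0.54],[0,0,0],30]
    - [[0,0,-0.54],[0,0,0],30]

```text
time_s: 45.25
tcp_pos: [0.5391, 0.322, 0.2094]
tcp_rot: [[-0.301, -0.954, -0.002], [-0.954, 0.301, -0.001], [0.001, 0.001, -1.0]]
wrist_force: [-0.6, -0.1, 0.4]
finger_gap: 0.0299
```

```bash
python3 -c "
from h import *
st();see('wrist','pull_ring','hub_top');go([.5395,.3223,.0955],4.409)"
```

```text
t 45.25 tcp [0.539 0.322 0.209] yaw -1.876 F [-0.615 -0.116  0.367] gap 0.0299
wrist pull_ring [([0.5373, 0.32, 0.1119], 0.56)]
wrist hub_top [([0.5025, 0.2019, 0.0463], 0.82), ([0.4302, 0.2267, 0.0317], 0.16)]
turn [ 0.   -0.   -0.01] shift [-0.01 -0.01  4.59]
```

carry_out:
  rows:
    - [[0,0,0],[0,0,1.5],30]
    - [[0,0,0],[0,0,3],30]
    - [[0,0,0],[0,0,4.2],30]
    - [[0,0,0],[0,0,4.6],30]
    - [[0,0,0],[0,0,4.6],15]
    - [[0,0,0],[0,0,4.6],2]
    - [[0,0,0],[0,0,4.6],2]
    - [[0,0,0],[0,0,4.6],2]
    - [[0,0,0],[0,0,4.3],2]
    - [[0,0,0],[0,0,3.92],2]
  force: 60

```text
time_s: 46.4
tcp_pos: [0.5395, 0.3224, 0.1133]
tcp_rot: [[-0.299, -0.954, -0.0], [-0.954, 0.299, 0.0], [-0.0, 0.0, -1.0]]
wrist_force: [2.8, 1.7, -10.3]
finger_gap: 0.0076
```

carry_out:
  rows:
    - [[0,0,0],[0,0,0],2]
    - [[0,0,0],[0,0,0],2]

```text
time_s: 46.6
tcp_pos: [0.5396, 0.3223, 0.113]
tcp_rot: [[-0.299, -0.954, 0.001], [-0.954, 0.299, 0.0], [-0.001, -0.0, -1.0]]
wrist_force: [4.2, 2.1, -9.9]
finger_gap: 0.0076
```

```bash
python3 -c "
from h import *
s=st();print(np.array(s['tcp_rot']).T@s['wrist_force'])"
```

```text
t 46.6 tcp [0.54  0.322 0.113] yaw -1.874 F [ 4.167  2.148 -9.92 ] gap 0.0076
[-3.289 -3.331  9.923]
```

Swing −90° back home.

carry_out:
  rows:
    - [[0,0,0.375],[0.01,-0.26,0],2]
    - [[0,0,1.25],[0.08,-0.87,0],2]
    - [[0,0,2.25],[0.25,-1.55,0],2]
    - [[0,0,3.25],[0.51,-2.19,0],2]
    - [[0,0,4.25],[0.86,-2.8,0],2]
    - [[0,0,5.25],[1.28,-3.35,0],2]
    - [[0,0,6.25],[1.79,-3.83,0],2]
    - [[0,0,7.25],[2.35,-4.24,0],2]
    - [[0,0,8.25],[2.97,-4.57,0],2]
    - [[0,0,8.25],[2.97,-4.57,0],2]

```text
time_s: 47.6
tcp_pos: [0.6273, 0.2153, 0.1126]
tcp_rot: [[-0.994, -0.108, 0.001], [-0.108, 0.994, -0.0], [-0.001, -0.0, -1.0]]
wrist_force: [5.9, 2.4, -10.8]
finger_gap: 0.0074
```

```bash
python3 -c "
from h import *
s=st();print(np.array(s['tcp_rot']).T@s['wrist_force'])
go([.502+.125*np.cos(-.301),.203+.125*np.sin(-.301),.113],2.841)"
```

```text
t 47.6 tcp [0.627 0.215 0.113] yaw -3.033 F [  5.892   2.365 -10.833] gap 0.0074
[-6.103  1.714 10.839]
turn [0.   0.01 2.93] shift [ 0.45 -1.94 -0.02]
```

carry_out:
  rows:
    - [[0,0,0.8],[0.03,-0.6,0],2]
    - [[0,0,1.8],[0.16,-1.25,0],2]
    - [[0,0,2.5],[0.32,-1.7,0],2]
    - [[0,0,2.97],[0.43,-2,0],2]
    - [[0,0,2.97],[0.43,-2,0],2]
    - [[0,0,2.97],[0.43,-2,0],15]
    - [[0,0,2.97],[0.43,-2,0],15]
    - [[0,0,2.97],[0.43,-2,0.3],15]
    - [[0,0,2.97],[0.43,-2,0.65],15]
    - [[0,0,2.97],[0.43,-2,0.65],15]

```text
time_s: 48.6
tcp_pos: [0.6205, 0.1663, 0.0949]
tcp_rot: [[-0.956, 0.294, -0.002], [0.294, 0.956, -0.0], [0.002, -0.001, -1.0]]
wrist_force: [-0.4, 0.1, -0.3]
finger_gap: 0.0149
```

carry_out:
  rows:
    - [[0,0,0],[0,0.1,0],15]
    - [[0,0,0],[0,0.2,0],15]
    - [[0,0,0],[0,0.28,0],15]
    - [[0,0,0],[0,0.28,0],15]

```text
time_s: 49.0
tcp_pos: [0.6226, 0.1704, 0.0963]
tcp_rot: [[-0.956, 0.294, -0.003], [0.294, 0.956, -0.005], [0.002, -0.006, -1.0]]
wrist_force: [-5.3, -18.4, 2.2]
finger_gap: 0.015
```

carry_out:
  rows:
    - [[0,0,0],[0,-0.1,0],15]
    - [[0,0,0],[0,-0.2,0],15]
    - [[0,0,0],[0,-0.3,0],15]
    - [[0,0,0],[0,-0.42,0],15]
    - [[0,0,0],[0,-0.53,0],15]
    - [[0,0,0],[0,-0.53,0],15]

```text
time_s: 49.6
tcp_pos: [0.6202, 0.162, 0.0968]
tcp_rot: [[-0.955, 0.295, 0.002], [0.295, 0.955, 0.003], [-0.001, 0.004, -1.0]]
wrist_force: [3.6, 10.1, -2.4]
finger_gap: 0.0149
```

```bash
python3 -c "
from h import *
s=st();print(np.array(s['tcp_rot']).T@s['wrist_force']);see('wrist','pull_ring')"
```

```text
t 49.6 tcp [0.62  0.162 0.097] yaw 2.842 F [ 3.623 10.123 -2.386] gap 0.0149
[-0.473 10.733  2.426]
wrist pull_ring [([0.6223, 0.164, 0.1118], 0.61)]
```

carry_out:
  rows:
    - [[0,0,0],[0,0.24,0],20]
    - [[0,0,0],[0,0.24,0],35]
    - [[0,0,0],[0,0.24,0],40]
    - [[0,0,0],[0,0.24,-1],40]
    - [[0,0,0],[0,0.24,-3],40]
    - [[0,0,0],[0,0.24,-5],40]
    - [[0,0,0],[-0.5,0.24,-7],40]
    - [[0,0,0],[-0.5,0.24,-7],40]
    - [[0,0,0],[-0.5,0.24,-7],40]

```text
time_s: 50.6
tcp_pos: [0.6336, 0.1621, 0.2724]
tcp_rot: [[-0.955, 0.295, 0.002], [0.295, 0.955, 0.0], [-0.002, 0.001, -1.0]]
wrist_force: [0.2, 0.4, -1.0]
finger_gap: 0.0396
```

```bash
python3 -c "
from h import *
st();im=see('wrist','pull_ring','hub_top')
a=see('scene','pull_ring','tray');b=see('top','tray','carrier_b','petri','vial_a','glue','loupe')
cv2.imwrite('pics/f.png',np.vstack([np.hstack([cv2.resize(a[160:270,160:360],(400,220)),cv2.resize(b[130:270,150:430],(400,220))]),cv2.resize(im,(800,600))[:360]]))"
```

```text
t 50.6 tcp [0.634 0.162 0.272] yaw 2.842 F [ 0.152  0.411 -0.997] gap 0.0396
wrist pull_ring [([0.6219, 0.1605, 0.1107], 0.62), ([0.5028, 0.2075, 0.0016], 0.42)]
wrist hub_top [([0.4994, 0.2001, 0.0486], 0.6), ([0.6207, 0.1621, 0.1117], 0.3)]
scene pull_ring [([0.62, 0.166, 0.1094], 0.48)]
scene tray [([0.4406, -0.1848, -0.0034], 0.81), ([0.6211, 0.1671, 0.1101], 0.72)]
top tray [([0.4455, -0.1831, 0.0026], 0.67)]
top carrier_b [([0.4425, -0.1236, 0.006], 0.69), ([0.4402, -0.1796, 0.0017], 0.58), ([0.4381, -0.2402, 0.0029], 0.55)]
top petri [([0.4136, -0.0431, -0.0051], 0.71)]
top vial_a [([0.6693, -0.1821, -0.0006], 0.62), ([0.6447, -0.2554, 0.0018], 0.43)]
top glue [([0.4971, 0.4001, 0.0018], 0.56)]
top loupe [([0.3944, 0.4024, -0.0016], 0.64)]
```

View pics/f.png

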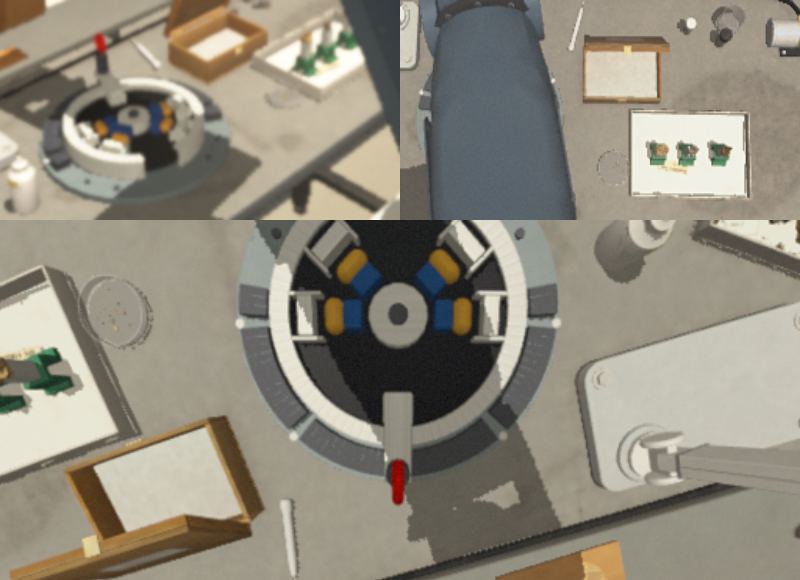

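The final picture shows the table empty, with the red ring down at the home notch (composite pixel 398,480). Three carriers stand in the tray (top right inset, 657, 687 and 720 px), and the other objects are where they were.

```bash
python3 -c "
from workcell import robot
print(robot.job_done())"
```

```text
the job is handed in; nothing more can be done
None
```

The job is handed in. The turntable is empty and locked at home, and all three carriers that were on it (b, c and d; station a was empty) stand in the card tray. The robot's clock was at about 51 s of the 210 s allowed.

**Carriers:** for each one I turned the table with the ring, let the pin drop into the notch, pulled the carrier straight up and stood it in the tray. The tray had been knocked about 5 cm by the time I had lifted the first carrier, so I measured it again before each placing.

**Last checks:**
- **In the tray:** the carriers are at y ≈ -0.124, -0.180 and -0.240 m, near x = 0.44 m. The tray's centre is about (0.443, -0.184) m, so all three are well inside the limits.
- **Table lock:** sideways pushes on the ring were resisted both ways, at about 19 N and 11 N. The ring was measured at z ≈ 0.11 m, where it sits when down.
- **Other objects:** the petri dish, vials, glue bottle and loupe were all found within about 8 mm of where they started. That is close to the camera's own scatter.

No check failed, though the ring height is only good to about 4 mm. That the pin is down to within 3 mm rests mainly on the push test. `job_done()` returned no verdict.

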